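# Close a ring carrier with its cover plate

## Robot

A 6-joint arm with a two-finger parallel gripper is mounted at the origin on the work surface. World frame = base frame: x ahead of the robot, y to its left, z up, the work surface at z = 0. Lengths are in m, angles in degrees, forces in N, time in s.
With the tool pointing down it reaches from about 0.3 to 0.75 m from the base axis. Payload 8.5 kg.
Tool frame: the origin (TCP) lies midway between the tips of the shut fingers; the grasp point (between the pads) lies 19 mm behind it; z points along the fingers, y is the direction in which the jaws open and shut (so a half turn about z gives the same grasp; the last joint's range is limited). The gripper opens to 85 mm and grips with 20 to 120 N. Pads are 22 mm wide; open, the fingers measure 114 mm over their backs; the gripper's body (76 mm by 85 mm) begins 54 mm behind the grasp point. The pads swing forward as they close: fully open they stand 13 mm farther back than shut.
Start: joints at [-83.669, 21.807, 74.336, -0, 83.858, -12.336], TCP at [0.176, -0.521, 0.231] pointing down, gripper open.
Joint ranges: [-178.18, 178.18], [-50.72, 133.34], [12.68, 142.11], [-81.47, 261.47], [9.98, 163.14], [-165.26, 165.26]. Speed limits (degrees/s): [136.94, 136.94, 180, 180, 180, 180].

## Interface

Orientations are given as a 3x3 rotation matrix whose columns are the frame's x, y, z axes.
In Python, from rig import env, viewer, ticket gives the robot as it stands. The module is installed in compiled form; this text tells all that it offers.
- The arm moves only by the shell command python3 -m pendant 'ROWS' [FORCE]. ROWS is JSON, a list of rows, each a list of 3 entries, a list of its own where there are three numbers: the shift along the world's x, y, z in mm, then the turn about the world's z in rad, then the opening, from -1 (shut) to 1 (fully open). A call has 1 to 12 rows; each row shifts and turns the pose as measured when the row begins; what a row does not reach is not made up. A row lasts 1/8 s, in which the tool goes at most 62.5 mm and 10.7 degrees, less where a joint would pass 70% of its speed; a pose out of reach is approached as far as the arm can. A call with a gripper value outside its range is refused whole. The fingers move at their own pace and stop on an object; FORCE is the grip in N (left out, the last holds). Time passes only in rows, so rows that do not move let the fingers close. It gives the time, the measured TCP pose, the force and the opening at its end, in the units of the state.
- env.observe(): the state, without advancing time (a new reading comes with each control period).
- viewer.get_image(name): name is "scene" or "top"; returns (picture, depth): 384x512x3 uint8, red, green, blue; 384x512 float32, m along the optical axis (not along the pixel's ray), 0 where there is no reading.
- viewer.camera_params(name): a dict with "fx", "fy", "cx", "cy" (pixels), "rvec" (rotation vector, rad) and "tvec" (3), from world to camera coordinates, as OpenCV has them. Camera axes: x right, y down, z forward; pixel columns grow to the right and rows downward; lengths in m; the calibration is good to about 2 mm. A picture is of the moment at which its call begins. camera_params takes no time and is no camera call.
- ticket.close_job(): hands the job in, once; it reports no verdict.
The state is a dict: "time_s": time; "q": joint angles; "qvel": joint speeds; "joint_efforts": joint torques, N m; "position": TCP position; "tool_rot": TCP orientation; "ft_force": force on the tool from outside, world axes, zero at the start; "wrist_torque": the same for the moment, N m; "grip_width": finger opening in m.
Only numpy, scipy, OpenCV 4.12 (cv2) and the standard library are available. Lean on these libraries where they do the work, as an engineer would, in place of code of your own. Each camera call takes 0.05 s, during which the arm holds its last target. There are 200 camera calls.

## Task

The cover plate lies on the sloping rest: take it by its grip block, hold it level over the carrier that has the two guide pins, and lower it, level and gently and without dropping it, over both pins until it sits fully down on the pin shoulders. Either way round will do. Let go of it there, and leave the other things on the bench where they are.

Things in the scene. Friction and masses are not known exactly. Their poses are not given: they have to be found in the camera images.
- cover: loose aluminium plate, 90 (x) by 190 (y) by 12 (z) mm, about 0.55 kg, with two 14 mm through holes on its y axis, 75 mm either side of the centre, and a grip block on top. Origin: centre of the underside; z: out of its top. It starts on the rest, tilted 35 degrees, z leaning to the rest's +x, long side level. A half turn about z changes nothing. Seated, its origin is at seat, z up.
- grip (a point): centre of the black grip block that stands on the middle of the plate's top: 18 mm thick (plate x), 60 mm long (plate y), from 12 to 60 mm above the plate's underside. This point is 36 mm from the plate's origin along its z; axes as the plate's.
- rest: fixed steel stand, 200 mm wide (y), 110 mm deep (x), about 100 mm tall, with a face sloping 35 degrees, rising to its own -x, so it faces roughly away from the robot; a lip along the low edge, 8 mm proud of the face, keeps the plate from sliding down. The plate comes off straight up or square off the face. Origin: centre of its foot, on the table; z up.
- carrier: fixed steel slab 110 (x) by 210 (y) by 15 (z) mm with two upright pins on its y axis, 75 mm either side of the centre: 12 mm thick, on 22 mm wide shoulders whose tops are 30 mm above the table, straight for 30 mm, then narrowing over 12 mm to a 5 mm tip. Three lilac rings fixed between the pins stay below the shoulder tops. Origin: centre of the underside, on the table; z up.
- seat (a point): the point midway between the pins at the height of the shoulder tops, 30 mm above the carrier's origin; the axes are the carrier's. The plate's underside rests at this height when fully down.
- ring_stack: stack of four lilac ceramic rings, 34 mm across, 46 mm tall; origin under its centre
- blister_tray: clear tray 100 x 170 mm with two rows of lilac rings lying in it, 40 mm tall; origin under its centre
- tin: open steel bowl 84 mm across, 50 mm tall; origin under its centre
- wash_bottle: white plastic bottle 60 mm across, 150 mm tall; origin under its centre
- driver: screwdriver with a black handle, lying down
- glue_jar: amber glass jar with a black cap, 56 mm across, 60 mm tall; origin under its centre
- loose_ring: single lilac ceramic ring, 34 mm across, 11 mm tall, lying flat; origin under its centre
Not all that is in view belongs to the job. What is shaped like the cover but blue or yellow is not meant.

How it is judged (in metres and radians):
On the way, in this order (a step that is already met when the one before it is completed fails the run):
1. the cover plate is held in the gripper, clear of the rest (contact force between cover and the fingers above 1 N and contact force between cover and rest below 0.05 N and distance of cover from where it was at the start of the episode above 0.04 m), for 0.1 s.
2. the cover plate, held in the gripper and level, is on both pins and still above the shoulders (contact force between cover and the fingers above 1 N and horizontal distance between cover and seat below 0.006 m and angle between the y axis of cover and the y axis of seat, either way round below 0.06 rad and angle between cover's own z axis and vertical below 0.15 rad and z of cover in the frame of seat between 0.006 and 0.036 m), for 0.05 s.
At the end, for the whole second after the job is handed in: the cover plate lies on both pin shoulders: its underside within 3 mm of the shoulders' height, its centre within 4 mm of the point midway between the pins, its y axis within 0.05 rad of the line of the pins, level within 0.035 rad, at rest (under 0.02 m/s) and not held (horizontal distance between cover and seat below 0.004 m and z of cover in the frame of seat between -0.003 and 0.003 m and angle between cover's own z axis and vertical below 0.035 rad and angle between the y axis of cover and the y axis of seat, either way round below 0.05 rad and linear speed of cover below 0.02 m/s and contact force between cover and the fingers below 0.05 N); the robot touches nothing.
It fails at once if the cover plate is tilted more than 0.21 rad while it is on the pins (its centre within 20 mm of midway between them, its underside less than 36 mm above the shoulders) (horizontal distance between cover and seat below 0.02 m and z of cover in the frame of seat between -0.01 and 0.036 m and angle between cover's own z axis and vertical above 0.21 rad).
It fails at once if the cover plate is dropped: it moves faster than 0.35 m/s while it is on the pins (horizontal distance between cover and seat below 0.02 m and z of cover in the frame of seat between -0.01 and 0.036 m and linear speed of cover above 0.35 m/s).
It fails at once if one of the other things on the bench is moved by more than 30 mm (distance of any of ring_stack, blister_tray, tin, wash_bottle, driver, glue_jar, loose_ring from where it was at the start of the episode above 0.03 m).
It also fails if it takes over 45 s, if anything falls off the work surface, if the arm or the gripper's body presses on something with over 40 N, if the wrist force passes 120 N, or if a joint passes its speed limit or range.

## Working session

There is one attempt and no reset: what is moved stays moved. The work goes in short steps, Python scripts to look and compute and a shell command to move; the robot and the scene stay as the last step left them, time stands still between calls to the robot, and variables do not carry over. Pictures are saved under pics/ and viewed, about 8 in all and at most 12, crops included, and the job is handed in when it is done.

```bash
mkdir -p pics && cat > h.py <<'E'
import numpy as np, cv2
from rig import env, viewer, ticket
def grab(n):
    im,d=viewer.get_image(n); np.savez(f'{n}.npz',im=im,d=d); cv2.imwrite(f'{n}_raw.png',im[:,:,::-1]); return im,d
def cam(n):
    p=viewer.camera_params(n); R=cv2.Rodrigues(np.array(p['rvec'],float))[0]; return p,R,np.array(p['tvec'],float).ravel()
def cloud(n,d):
    p,R,t=cam(n); v,u=np.mgrid[:d.shape[0],:d.shape[1]]
    c=np.stack([(u-p['cx'])/p['fx']*d,(v-p['cy'])/p['fy']*d,d],-1); return (c-t)@R
def proj(n,P):
    p,R,t=cam(n); c=np.atleast_2d(P)@R.T+t; return np.c_[c[:,0]/c[:,2]*p['fx']+p['cx'],c[:,1]/c[:,2]*p['fy']+p['cy']]
def save(im,name): cv2.imwrite(f'pics/{name}.png',im[:,:,::-1])
E
python3 - <<'E'
from h import *
ims=[]
for n in('scene','top'):
    im,d=grab(n); save(cv2.resize(im,(800,600),interpolation=cv2.INTER_CUBIC),n+'1')
    p,R,t=cam(n); print(n,-R.T@t,R.tolist(),p['fx'],(d==0).mean())
s=env.observe(); print(s)
E
```

```text
scene [1.39906172 0.61496097 1.14345156] [[-0.562357667468307, 0.8266321127322582, -0.02081355422334985], [0.5943194722421901, 0.3865584859064449, -0.7052353521254318], [-0.5749245330940138, -0.4089644081989534, -0.7086676894519109]] 485.18377730282504 0.004201253255208333
top [0.34389141 0.0162251  1.53197172] [[0.023186844005155693, -0.9995359624151673, 0.019754242680152766], [-0.9933499924045367, -0.025263327026587512, -0.11232789901647382], [0.11277483254249612, -0.01701834734436529, -0.9934748174959839]] 481.52182609510453 0.003962198893229167
{'time_s': 0.1, 'q': array([-8.36678095e+01,  2.18369210e+01,  7.43783346e+01, -2.56510349e-03,
        8.38582326e+01, -1.23354073e+01]), 'qvel': array([-0.00461375, -0.07675306, -0.17060905,  0.00509795,  0.07850562,
       -0.04172709]), 'joint_efforts': array([ 3.81320715e-03, -4.49222875e+01, -2.31655240e+01, -1.69738450e-04,
        3.70298338e-03,  4.61912987e-05]), 'position': array([ 0.17600332, -0.52080503,  0.2307877 ]), 'tool_rot': array([[ 9.47389920e-01,  3.20081716e-01, -1.85703605e-04],
       [ 3.20081686e-01, -9.47389097e-01,  1.26987627e-03],
       [ 2.30530604e-04, -1.26250830e-03, -9.99999176e-01]]), 'ft_force': array([-0.05361272,  0.3427219 ,  0.86338469]), 'wrist_torque': array([0.06445843, 0.00580386, 0.00622428]), 'grip_width': 0.08563683256533655}
```

View pics/scene1.png

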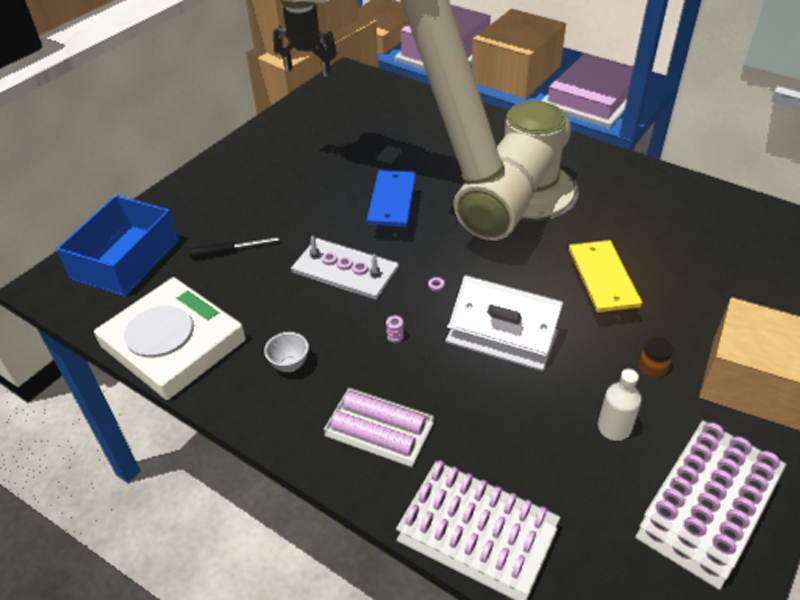

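View pics/top1.png

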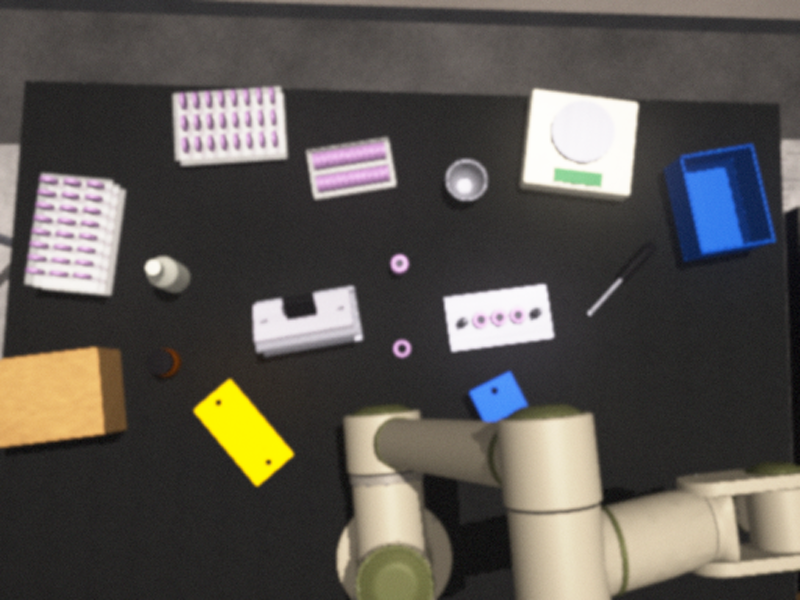

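The scene picture shows three plate shapes: silver with a black grip block at (505,318), blue at (392,197) and yellow at (605,275). Only the silver one has a grip block, lies tilted on the rest and is not blue or yellow, so it is the cover. In the top view the cover is at (305,318) and the carrier, with pins at about (461,323) and (535,313), is at (498,318). I'll confirm in a crop and measure from the depth.

```bash
cat > m.py <<'E'
from h import *
def rect(P):
    (c,s,a)=cv2.minAreaRect(P.astype(np.float32)); b=cv2.boxPoints((c,s,a)); e=[b[1]-b[0],b[2]-b[1]]; l=max(e,key=np.linalg.norm)
    return np.round(c,4),np.round(s,4),round((np.degrees(np.arctan2(l[1],l[0]))-90+90)%180-90,2)
def region(n,u0,v0,u1,v1):
    z=np.load(n+'.npz'); k=.64; sl=np.s_[int(v0*k):int(v1*k),int(u0*k):int(u1*k)]
    return cloud(n,z['d'])[sl].reshape(-1,3), z['im'][sl].reshape(-1,3).astype(int), z['d'][sl].ravel()>0
E
python3 - <<'E'
from m import *
for n,b,bc in(('top',(240,275,375,365),(430,275,565,360)),('scene',(435,265,575,380),(280,225,410,305))):
    X,c,ok=region(n,*bc); m=ok&(X[:,2]>.009)&(X[:,2]<.021)&(c.min(1)>110)
    print(n,'carrier',rect(X[m,:2]),'z',np.median(X[m,2]))
    m=ok&(X[:,2]>.04); print('  pin pts',m.sum(),X[m].round(3).tolist()[:14])
    m=ok&(abs(X[:,2])<.008)&(c.max(1)<60);print('  table z',np.median(X[m,2]))
    X,c,ok=region(n,*b); m=ok&(X[:,2]>.03)&(c.min(1)>90)
    P=X[m]; rng=np.random.default_rng(0); best=0
    for _ in range(500):
        a=P[rng.choice(len(P),3,False)]; nn=np.cross(a[1]-a[0],a[2]-a[0]); L=np.linalg.norm(nn)
        if L<1e-6: continue
        i=abs((P-a[0])@(nn/L))<.002
        if i.sum()>best: best=i.sum(); I=i
    Q=P[I]; q=Q.mean(0); nn=np.linalg.svd(Q-q)[2][2]; nn*=np.sign(nn[2])
    yv=np.cross([0,0,1],nn); yv/=np.linalg.norm(yv); xv=np.cross(yv,nn)
    r=rect(np.c_[(Q-q)@xv,(Q-q)@yv]); ctr=q+xv*r[0][0]+yv*r[0][1]
    print(n,'plate n',nn.round(3),'tilt',np.degrees(np.arccos(nn[2])),'yaw(y ax)',np.degrees(np.arctan2(yv[1],yv[0]))-90,r,'top centre',ctr.round(4),'grip',(ctr+24*nn/1000).round(4),best)
    h=(X-ctr)@nn; m=ok&(h>.015)&(h<.06)&(c.max(1)<90); B=X[m]-ctr
    u=np.c_[B@xv,B@yv,B@nn]; print('  block x,y,z range',m.sum(),np.percentile(u,[3,50,97],axis=0).round(4).tolist(),'rect', rect(u[:,:2]))
a=cv2.imread('top_raw.png')[170:240,150:365]; b=cv2.imread('scene_raw.png')[145:245,175:370]
f=lambda i:cv2.resize(i,(800,int(i.shape[0]*800/i.shape[1])),interpolation=cv2.INTER_CUBIC)
v=np.vstack([f(a),f(b)]); v=cv2.resize(v,None,fx=.85,fy=.85); print(v.shape); cv2.imwrite('pics/crop1.png',v[:600])
E
```

```text
top carrier (array([ 0.476 , -0.1976]), array([0.1102, 0.2104]), np.float32(8.82)) z 0.014548015426125334
  pin pts 31 [[0.493, -0.272, 0.062], [0.49, -0.266, 0.061], [0.49, -0.268, 0.065], [0.489, -0.27, 0.072], [0.489, -0.273, 0.07], [0.487, -0.267, 0.056], [0.487, -0.269, 0.062], [0.487, -0.271, 0.066], [0.486, -0.274, 0.067], [0.485, -0.266, 0.045], [0.484, -0.267, 0.058], [0.484, -0.269, 0.064], [0.484, -0.272, 0.064], [0.483, -0.274, 0.067]]
  table z -0.0005612287910558808
top plate n [0.565 0.109 0.818] tilt 35.10098261008629 yaw(y ax) 10.961452522326539 (array([ 0.0066, -0.0009]), array([0.0986, 0.1929]), np.float32(0.45)) top centre [0.467  0.1922 0.0705] grip [0.4805 0.1948 0.0902] 734
  block x,y,z range 218 [[-0.012, -0.0262, 0.0169], [-0.0071, 0.0001, 0.0414], [0.0076, 0.0268, 0.0512]] rect (array([-0.0025,  0.0003]), array([0.0249, 0.0568]), np.float32(0.09))
scene carrier (array([ 0.4806, -0.1985]), array([0.1156, 0.213 ]), np.float32(9.54)) z 0.01317195969256265
  pin pts 61 [[0.35, -0.18, 0.044], [0.355, -0.172, 0.052], [0.35, -0.172, 0.048], [0.346, -0.17, 0.046], [0.343, -0.168, 0.045], [0.345, -0.163, 0.049], [0.342, -0.161, 0.047], [0.338, -0.159, 0.045], [0.336, -0.156, 0.046], [0.338, -0.15, 0.05], [0.336, -0.148, 0.049], [0.331, -0.147, 0.046], [0.332, -0.142, 0.049], [0.33, -0.139, 0.049]]
  table z -0.0021038772367032495
scene plate n [0.573 0.121 0.811] tilt 35.8426243595453 yaw(y ax) 11.973127496491827 (array([ 0.0004, -0.0064]), array([0.1927, 0.0961]), np.float32(-0.69)) top centre [0.4739 0.1914 0.0672] grip [0.4876 0.1943 0.0867] 816
  block x,y,z range 168 [[-0.0095, -0.0922, 0.0158], [0.0025, -0.0041, 0.0442], [0.1475, 0.0304, 0.0527]] rect (array([ 0.0693, -0.0333]), array([0.0552, 0.1988]), np.float32(63.15))
(570, 680, 3)
```

View pics/crop1.png

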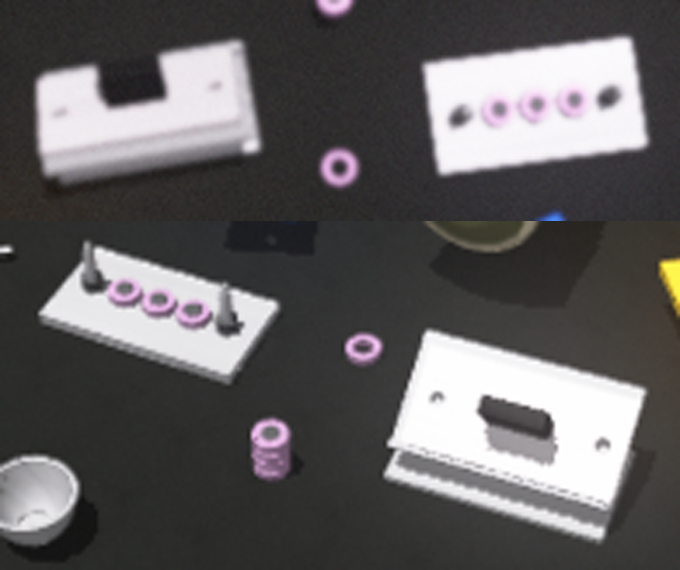

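The crop confirms it: the silver plate with the black block lies on the rest, holes at crop (437,398) and (603,444) in the lower panel and (59,112) and (215,86) in the upper one. I'll triangulate the holes from both views.

```bash
python3 - <<'E'
from h import *
def M(n):
    p,R,t=cam(n); return np.array([[p['fx'],0,p['cx']],[0,p['fy'],p['cy']],[0,0,1]])@np.c_[R,t]
k1=680/195;k2=680/215
S=np.array([[175+437/k1,145+177/k1],[175+603/k1,145+223/k1]]).T
T=np.array([[150+215/k2,170+86/k2],[150+59/k2,170+112/k2]]).T
X=cv2.triangulatePoints(M('scene'),M('top'),S,T); X=(X[:3]/X[3]).T
print('holes',X.round(4),'mid',X.mean(0).round(4),'len',np.linalg.norm(X[1]-X[0]))
d=X[1]-X[0]; yaw=np.degrees(np.arctan2(d[1],d[0]))-90; print('yaw',yaw,'reproj',proj('scene',X)-S.T,proj('top',X)-T.T)
for y in (11.3,):
    a=np.radians(y); n=np.array([np.sin(.611)*np.cos(a),np.sin(.611)*np.sin(a),np.cos(.611)]); print('grip',X.mean(0)+.024*n, 'topmid->blocktop', X.mean(0)+.048*n)
# block top height check from clouds
for nm in('top','scene'):
    z=np.load(nm+'.npz');C=cloud(nm,z['d']); m=(z['im'].max(2)<70)&(z['d']>0)&(C[...,2]>.085)&(C[...,2]<.16)&(abs(C[...,0]-.485)<.05)&(abs(C[...,1]-.195)<.05)
    print(nm,m.sum(),np.percentile(C[m],[2,50,98],axis=0).round(4).tolist())
s=env.observe();Rt=s['tool_rot'];print('jaw yaw',np.degrees(np.arctan2(Rt[1,1],Rt[0,1])))
E
```

```text
holes [[0.4821 0.1183 0.0658]
 [0.4533 0.2665 0.0679]] mid [0.4677 0.1924 0.0669] len 0.1509716934216192
yaw 10.998839973667643 reproj [[-1.46119364e-01 -5.36487535e-03]
 [-4.14233832e-03  5.55517800e-05]] [[-0.13266453  0.0693442 ]
 [-0.00373838  0.00176055]]
grip [0.48120027 0.19513645 0.08653552] topmid->blocktop [0.49470185 0.19783433 0.10619331]
top 219 [[0.466, 0.1694, 0.0858], [0.4827, 0.1954, 0.1059], [0.5012, 0.2215, 0.1168]]
scene 35 [[0.476, 0.1794, 0.0869], [0.4991, 0.2082, 0.0995], [0.5101, 0.2273, 0.107]]
jaw yaw -71.33211780789395
```

```bash
python3 -m pendant '[[[10,20,0],-0.02,1],[[25,54,0],-0.02,1],[[25,54,0],-0.02,1],[[25,54,0],-0.02,1],[[25,54,0],-0.02,1],[[25,54,0],-0.02,1],[[25,54,0],0,1],[[25,54,0],0,1],[[25,54,0],0,1],[[25,54,0],0,1],[[25,54,0],0,1],[[25,54,0],0,1]]' 20
```

```text
time_s: 1.6
position: [0.464, 0.1118, 0.228]
tool_rot: [[0.981, 0.192, 0.001], [0.192, -0.981, 0.004], [0.001, -0.004, -1.0]]
ft_force: [0.4, -0.9, 0.3]
grip_width: 0.0851
```

```bash
python3 -m pendant '[[[10,42,-20],0,1],[[8,32,-40],0,1],[[3,9,-40],0,1],[[0,0,0],0,1],[[0,0,0],0,1]]' 20; python3 - <<'E'
from h import *
s=env.observe(); print(s['position'].round(4), s['ft_force'].round(2), np.degrees(np.arctan2(s['tool_rot'][1,1],s['tool_rot'][0,1])))
E
```

```text
time_s: 2.22
position: [0.486, 0.2013, 0.1256]
tool_rot: [[0.98, 0.199, 0.002], [0.199, -0.98, 0.004], [0.002, -0.004, -1.0]]
ft_force: [0.3, -1.0, -0.4]
grip_width: 0.0856
[0.486  0.2013 0.1256] [ 0.27 -0.98 -0.43] -78.5500154232361
```

```bash
python3 -m pendant '[[[-2,-6,-18],0,1],[[0,0,-16],0,1],[[0,0,-12],0,1],[[0,0,-6],0,1],[[0,0,0],0,1],[[0,0,0],0,1]]' 20; python3 - <<'E'
from h import *
s=env.observe(); print(s['position'].round(4))
a,_=grab('top');b,_=grab('scene')
a=cv2.imread('top_raw.png')[150:250,130:270]; b=cv2.imread('scene_raw.png')[150:250,260:400]
save(np.vstack([cv2.resize(i[:,:,::-1],(420,300),interpolation=cv2.INTER_CUBIC) for i in(a,b)]),'grasp1')
E
```

```text
time_s: 2.98
position: [0.4877, 0.1931, 0.0798]
tool_rot: [[0.981, 0.195, 0.015], [0.195, -0.981, 0.006], [0.016, -0.003, -1.0]]
ft_force: [-0.4, 0.5, 0.4]
grip_width: 0.0856
[0.4877 0.1931 0.0798]
```

View pics/grasp1.png

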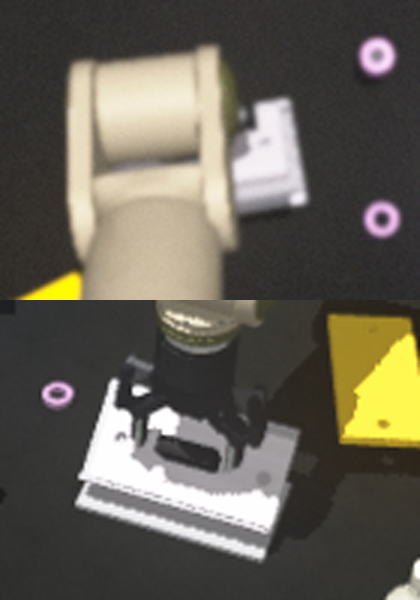

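The scene crop shows the fingers straddling the block, left finger at (140,435) and right at (235,455), with nothing touched. I'll correct the small offset, go down and close.

```bash
python3 -m pendant '[[[-3,2,-8],0,1],[[-1,0,-5],0,1],[[0,0,0],0,1],[[0,0,0],0,1]]' 20; python3 -m pendant '[[[0,0,0],0,0.45],[[0,0,0],0,0.2],[[0,0,0],0,-0.1],[[0,0,0],0,-1],[[0,0,0],0,-1],[[0,0,0],0,-1]]' 30
```

```text
time_s: 3.58
position: [0.4831, 0.1955, 0.0657]
tool_rot: [[0.981, 0.196, 0.014], [0.196, -0.981, 0.006], [0.015, -0.003, -1.0]]
ft_force: [0.0, 0.3, -0.3]
grip_width: 0.0856
time_s: 4.32
position: [0.4833, 0.1953, 0.0661]
tool_rot: [[0.981, 0.196, 0.015], [0.196, -0.981, 0.006], [0.016, -0.003, -1.0]]
ft_force: [0.3, -0.5, -0.3]
grip_width: 0.0597
```

```bash
python3 -m pendant '[[[0,0,6],0,-1],[[0,0,10],0,-1],[[0,0,16],0,-1],[[0,0,20],0,-1],[[0,0,20],0,-1],[[0,0,10],0,-1],[[0,0,0],0,-1],[[0,0,0],0,-1]]' 30;  python3 - <<'E'
from h import *
a,_=grab('top');b,_=grab('scene')
a=cv2.imread('top_raw.png')[130:250,110:278]; b=cv2.imread('scene_raw.png')[130:250,250:418]
save(np.vstack([cv2.resize(i[:,:,::-1],(420,300),interpolation=cv2.INTER_CUBIC) for i in(a,b)]),'lift1')
E
```

```text
time_s: 5.32
position: [0.4813, 0.1952, 0.151]
tool_rot: [[0.981, 0.195, 0.01], [0.195, -0.981, 0.006], [0.011, -0.004, -1.0]]
ft_force: [-0.1, -0.3, -4.5]
grip_width: 0.0597
```

View pics/lift1.png

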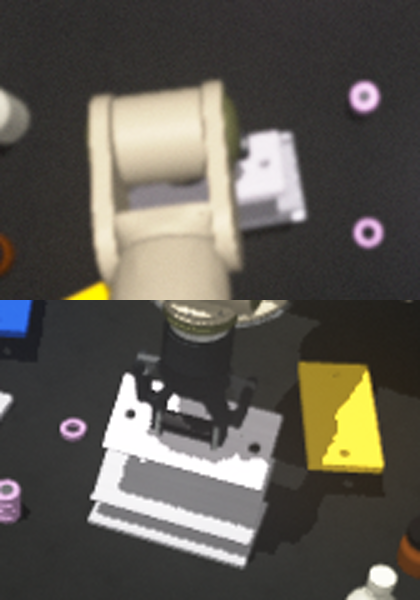

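The plate is lifted clear of the rest (scene crop, around (190,435)). I'll measure its tilt from the depth.

```bash
cat > pl.py <<'E'
from m import *
def plate(n,zlo,zhi,fresh=True,rad=.12):
    if fresh: grab(n)
    z=np.load(n+'.npz'); X=cloud(n,z['d']); s=env.observe(); t=s['position']
    m=(z['d']>0)&(X[...,2]>zlo)&(X[...,2]<zhi)&(np.hypot(X[...,0]-t[0],X[...,1]-t[1])<rad)&(z['im'].min(2)>70)&(np.ptp(z['im'].astype(int),axis=2)<25)
    P=X[m]; rng=np.random.default_rng(0); best=0
    for _ in range(600):
        a=P[rng.choice(len(P),3,False)]; nn=np.cross(a[1]-a[0],a[2]-a[0]); L=np.linalg.norm(nn)
        if L<1e-5 or abs(nn[2])/L<.7: continue
        i=abs((P-a[0])@(nn/L))<.0025
        if i.sum()>best: best=i.sum(); I=i
    Q=P[I]; q=Q.mean(0); nn=np.linalg.svd(Q-q)[2][2]; nn*=np.sign(nn[2])
    s_=env.observe()['tool_rot']; yv=-s_[:,1]; yv=yv-nn*(yv@nn); yv/=np.linalg.norm(yv); xv=np.cross(yv,nn)
    r=rect(np.c_[(Q-q)@xv,(Q-q)@yv]); c=q+xv*r[0][0]+yv*r[0][1]
    print(n,best,len(P),'n',nn.round(3),'about y',np.degrees(np.arctan2(nn@[xv[0],xv[1],0]/1 if 0 else nn[0]*np.cos(.2)+nn[1]*np.sin(.2),nn[2])).round(1),r,'topctr',c.round(4),'tcp',t.round(4),'z',np.percentile(Q[:,2],[2,50,98]).round(4))
    return c,nn,Q
E
python3 - <<'E'
from pl import *
for n in('scene','top'): plate(n,.08,.2,False)
# clear table check around drop-off
for n in('top',):
    z=np.load(n+'.npz');X=cloud(n,z['d']); 
    m=(z['d']>0)&(X[...,2]>.008)&(X[...,0]>.53)&(X[...,0]<.76)&(X[...,1]>-.02)&(X[...,1]<.42)&(X[...,2]<.06)
    for a in np.arange(.53,.76,.02): print(round(a,2),[int((m&(X[...,0]>=a)&(X[...,0]<a+.02)&(X[...,1]>=b)&(X[...,1]<b+.04)).sum()) for b in np.arange(-.02,.42,.04)])
E
```

```text
scene 812 1526 n [0.548 0.107 0.83 ] about y 33.9 (array([-0.0081, -0.0068]), array([0.0904, 0.191 ]), np.float32(0.16)) topctr [0.4686 0.1926 0.1535] tcp [0.4814 0.1952 0.151 ] z [0.1286 0.1456 0.177 ]
top 476 857 n [0.571 0.112 0.813] about y 35.6 (array([0.0156, 0.0169]), array([0.1735, 0.0937]), np.float32(-1.74)) topctr [0.4682 0.1857 0.1547] tcp [0.4814 0.1952 0.151 ] z [0.1326 0.1665 0.182 ]
0.53 [0, 1, 0, 0, 0, 0, 0, 0, 0, 0, 0]
0.55 [40, 2, 0, 0, 1, 0, 0, 0, 0, 0, 1]
0.57 [58, 7, 1, 1, 0, 0, 0, 0, 1, 0, 0]
0.59 [5, 1, 2, 0, 3, 0, 2, 1, 1, 0, 0]
0.61 [1, 0, 0, 0, 0, 1, 0, 1, 1, 3, 0]
0.63 [0, 1, 1, 0, 1, 0, 0, 0, 1, 1, 0]
0.65 [0, 1, 0, 0, 0, 0, 2, 1, 2, 0, 1]
0.67 [1, 4, 0, 2, 1, 2, 0, 0, 2, 0, 0]
0.69 [1, 0, 0, 1, 1, 1, 0, 1, 1, 1, 1]
0.71 [0, 2, 1, 28, 50, 11, 0, 0, 0, 1, 0]
0.73 [0, 39, 69, 88, 85, 9, 0, 1, 2, 1, 1]
0.75 [0, 42, 42, 33, 24, 6, 0, 0, 0, 2, 0]
```

```bash
python3 -m pendant '[[[12,4,0],0,-1],[[25,10,0],0,-1],[[32,12,0],0,-1],[[35,14,0],0,-1],[[32,12,-10],0,-1],[[20,8,-20],0,-1],[[5,2,-30],0,-1],[[0,0,-20],0,-1],[[0,0,-5],0,-1],[[0,0,0],0,-1]]' 20
```

```text
time_s: 6.68
position: [0.6525, 0.261, 0.0569]
tool_rot: [[0.981, 0.195, 0.006], [0.195, -0.981, 0.005], [0.007, -0.004, -1.0]]
ft_force: [0.8, -0.5, -4.5]
grip_width: 0.0601
```

```bash
python3 -m pendant '[[[0,0,-10],0,-1],[[0,0,-7],0,-1],[[0,0,-3],0,-1],[[0,0,0],0,-1]]' 20; python3 - <<'E'
from pl import *
for n in('scene',): plate(n,.02,.15)
E
python3 -m pendant '[[[-2,0,-4],0,-1],[[0,0,0],0,-1]]' 20;python3 -m pendant '[[[-3,-1,-4],0,-1],[[0,0,0],0,-1]]' 20
```

```text
time_s: 7.18
position: [0.6533, 0.2612, 0.0376]
tool_rot: [[0.981, 0.195, 0.01], [0.194, -0.981, 0.006], [0.011, -0.004, -1.0]]
ft_force: [0.8, 0.3, -5.4]
grip_width: 0.0596
scene 715 1392 n [0.543 0.099 0.834] about y 33.5 (array([-0.0079, -0.0102]), array([0.1905, 0.0856]), np.float32(-0.14)) topctr [0.6392 0.2583 0.0418] tcp [0.6534 0.2612 0.0378] z [0.0204 0.034  0.0642]
time_s: 7.48
position: [0.6513, 0.2612, 0.0339]
tool_rot: [[0.981, 0.195, 0.01], [0.195, -0.981, 0.006], [0.011, -0.004, -1.0]]
ft_force: [0.2, -0.4, -4.7]
grip_width: 0.0599
time_s: 7.72
position: [0.6487, 0.2604, 0.0308]
tool_rot: [[0.981, 0.195, 0.013], [0.195, -0.981, 0.007], [0.014, -0.004, -1.0]]
ft_force: [-0.4, 0.2, -3.3]
grip_width: 0.0597
```

```bash
python3 -m pendant '[[[-6,-1,-3],0,-1],[[-6,-1,-3],0,-1],[[0,0,0],0,-1]]' 20;python3 -m pendant '[[[-6,-1,-4],0,-1],[[-6,-1,-4],0,-1],[[0,0,0],0,-1]]' 20; python3 - <<'E'
from pl import *
for n in('scene',): plate(n,.005,.15)
E
```

```text
time_s: 8.1
position: [0.6384, 0.2584, 0.0269]
tool_rot: [[0.981, 0.195, 0.021], [0.195, -0.981, 0.008], [0.022, -0.003, -1.0]]
ft_force: [0.6, 0.9, -1.4]
grip_width: 0.0596
time_s: 8.48
position: [0.626, 0.256, 0.019]
tool_rot: [[0.981, 0.195, 0.022], [0.195, -0.981, 0.008], [0.023, -0.003, -1.0]]
ft_force: [-0.1, -0.7, 0.6]
grip_width: 0.0596
scene 842 1512 n [0.213 0.033 0.977] about y 12.4 (array([-0.0105, -0.0066]), array([0.1904, 0.092 ]), np.float32(-0.87)) topctr [0.6249 0.256  0.0193] tcp [0.6261 0.2561 0.0191] z [0.0086 0.0158 0.0292]
```

```bash
python3 -m pendant '[[[-6,-1,-3],0,-1],[[-5,-1,-3],0,-1],[[0,0,0],0,-1]]' 20;python3 -m pendant '[[[-2,0,-2],0,-1],[[0,0,-2],0,-1],[[0,0,0],0,-1]]' 20; python3 - <<'E'
from pl import *
for n in('scene',): plate(n,.005,.15)
E
```

```text
time_s: 8.9
position: [0.6147, 0.2541, 0.0127]
tool_rot: [[0.981, 0.195, 0.023], [0.195, -0.981, 0.008], [0.024, -0.003, -1.0]]
ft_force: [0.2, -0.5, 1.0]
grip_width: 0.0595
time_s: 9.28
position: [0.6119, 0.2537, 0.0096]
tool_rot: [[0.981, 0.195, 0.022], [0.195, -0.981, 0.007], [0.023, -0.003, -1.0]]
ft_force: [2.6, -0.3, 0.2]
grip_width: 0.0598
scene 854 1386 n [-0.014 -0.004  1.   ] about y -0.9 (array([-0.0439, -0.0056]), array([0.1902, 0.1704]), np.float32(-0.29)) topctr [0.5825 0.2481 0.0097] tcp [0.6119 0.2537 0.0096] z [0.0078 0.0104 0.013 ]
```

```bash
python3 -m pendant '[[[0,0,0],0,-1],[[0,0,0],0,-1],[[0,0,5],0,-1],[[0,0,12],0,-1],[[0,0,20],0,-1],[[0,0,25],0,-1],[[0,0,30],0,-1],[[0,0,30],0,-1],[[0,0,15],0,-1],[[0,0,0],0,-1]]' 60; python3 - <<'E'
from pl import *
for n in('scene','top'): plate(n,.07,.2)
E
```

```text
time_s: 10.58
position: [0.6048, 0.2536, 0.1468]
tool_rot: [[0.981, 0.195, 0.001], [0.195, -0.981, 0.005], [0.002, -0.005, -1.0]]
ft_force: [-0.6, -0.1, -5.3]
grip_width: 0.0592
scene 1023 1598 n [ 0.011 -0.002  1.   ] about y 0.6 (array([-0.0102, -0.0055]), array([0.0948, 0.1907]), np.float32(0.14)) topctr [0.6095 0.2547 0.1471] tcp [0.6045 0.2536 0.1459] z [0.1445 0.147  0.1494]
top 374 634 n [0.026 0.001 1.   ] about y 1.5 (array([0.0054, 0.0378]), array([0.1776, 0.0906]), np.float32(-0.56)) topctr [0.6059 0.2496 0.1477] tcp [0.6044 0.2535 0.1452] z [0.1448 0.1478 0.1505]
```

```bash
python3 -m pendant '[[[-4,-14,2],0,-1],[[-10,-35,2],0,-1],[[-14,-48,2],-0.01,-1],[[-15,-52,0],-0.01,-1],[[-15,-52,0],-0.01,-1],[[-15,-52,0],-0.01,-1],[[-15,-52,0],0,-1],[[-15,-52,0],0,-1],[[-11,-40,0],0,-1],[[-8,-25,0],0,-1],[[-3,-10,0],0,-1],[[0,0,0],0,-1]]' 60; python3 -m pendant '[[[0,0,0],0,-1]]'; python3 - <<'E'
from pl import *
for n in('scene','top'): plate(n,.085,.2)
a=cv2.imread('top_raw.png')[150:250,260:400]; b=cv2.imread('scene_raw.png')[100:220,140:308]
save(np.vstack([cv2.resize(i[:,:,::-1],(420,300),interpolation=cv2.INTER_CUBIC) for i in(a,b)]),'over1')
E
```

```text
time_s: 12.18
position: [0.4644, -0.1966, 0.1433]
tool_rot: [[0.989, 0.15, -0.016], [0.15, -0.989, 0.006], [-0.015, -0.008, -1.0]]
ft_force: [-0.9, 0.5, -4.9]
grip_width: 0.0597
time_s: 12.3
position: [0.4644, -0.1957, 0.1431]
tool_rot: [[0.988, 0.151, -0.016], [0.151, -0.989, 0.006], [-0.015, -0.009, -1.0]]
ft_force: [0.1, 1.1, -4.9]
grip_width: 0.0594
scene 572 1009 n [ 0.025 -0.003  1.   ] about y 1.4 (array([-0.0085, -0.0056]), array([0.0951, 0.1926]), np.float32(0.78)) topctr [ 0.4696 -0.1942  0.1433] tcp [ 0.4645 -0.1957  0.1431] z [0.1405 0.1431 0.1461]
top 180 317 n [-0.001  0.008  1.   ] about y 0.0 (array([-0.011 , -0.0339]), array([0.1476, 0.0749]), np.float32(-10.23)) topctr [ 0.4646 -0.1689  0.1447] tcp [ 0.4646 -0.1957  0.1432] z [0.1417 0.1444 0.147 ]
```

View pics/over1.png

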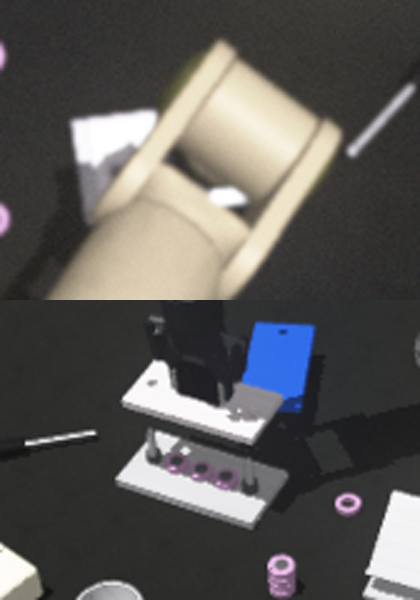

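The plate hangs level over the carrier. In the scene crop the plate corners are at (122,402), (153,360), (255,443) and (283,395), with the pins just below at (152,432) and (250,462). I'll compare plate and carrier in the same camera with a sub-pixel corner fit.

```bash
cat > rel.py <<'E'
from h import *
from scipy.optimize import least_squares
def model(p,hx,hy,z): 
    c,s=np.cos(p[2]),np.sin(p[2]); L=np.array([[-hx,-hy],[-hx,hy],[hx,hy],[hx,-hy]]); return np.c_[L@np.array([[c,s],[-s,c]])+p[:2],np.full(4,z)]
def fit(n,g,k,p0,hx,hy,z,label,use=(0,1,2,3)):
    pr=lambda p:(proj(n,model(p,hx,hy,z))+.5)*k-.5
    C=cv2.cornerSubPix(g,pr(p0).astype(np.float32).reshape(-1,1,2),(7,7),(-1,-1),(3,50,.01)).reshape(-1,2); u=list(use)
    r=least_squares(lambda p:(pr(p)-C)[u].ravel(),p0,loss='soft_l1',x_scale=[.01,.01,.1]); print(n,label,r.x[:2].round(4),np.degrees(r.x[2]).round(2),'res px',(pr(r.x)-C).round(1).tolist(), 'corners',C.round(0).tolist()); return r.x
if __name__=='__main__':
    k=800/512
    for n in('scene','top'):
        g=cv2.cvtColor(cv2.imread(f'pics/{n}1.png'),cv2.COLOR_BGR2GRAY)
        c=fit(n,g,k,np.array([.476,-.1976,.155]),.055,.105,.015,'carrier')
        if n=='scene':
            g=cv2.resize(cv2.imread(n+'_raw.png'),(800,600),interpolation=cv2.INTER_CUBIC); G=cv2.cvtColor(g,cv2.COLOR_BGR2GRAY)
            q=fit(n,G,k,np.array([.467,-.195,.152]),.045,.095,.1435,'plate')
            print('move mm',(c-q)[:2]*1000,'turn',(c-q)[2])
            o=cv2.cvtColor(cv2.imread('pics/scene1.png'),cv2.COLOR_BGR2RGB)
            tips=proj(n,np.array([[c[0]+s*.075*-np.sin(c[2]),c[1]+s*.075*np.cos(c[2]),z] for s in(-1,1) for z in(.072,.03)]))
            for im in(o,g):
                pass
            for t in tips: cv2.circle(o,tuple(int(round(x)) for x in (t+.5)*k-.5),2,(255,0,0),-1)
            hol=proj(n,np.array([[q[0]+s*.075*-np.sin(q[2]),q[1]+s*.075*np.cos(q[2]),.1435] for s in(-1,1)]))
            gg=g[:,:,::-1].copy()
            for t in list(hol)+list(proj(n,model(q,.045,.095,.1435))): cv2.circle(gg,tuple(int(round(x)) for x in (t+.5)*k-.5),1,(255,0,0),-1)
            save(np.hstack([cv2.resize(x[150:320,270:420],(390,442),interpolation=cv2.INTER_CUBIC) for x in(o,gg)]),'fit1')
E
python3 rel.py
```

```text
scene carrier [ 0.4824 -0.198 ] 9.15 res px [[1.4, 1.0], [-0.4, 0.1], [0.1, -0.9], [-0.5, 0.0]] corners [[313.0, 237.0], [398.0, 263.0], [375.0, 297.0], [290.0, 268.0]]
scene plate [ 0.4702 -0.1908] 7.66 res px [[0.0, 1.6], [-1.2, 0.6], [0.0, -1.2], [1.1, -0.4]] corners [[317.0, 192.0], [397.0, 217.0], [375.0, 245.0], [294.0, 219.0]]
move mm [12.19241207 -7.17777535] turn 0.025972099917964536
top carrier [ 0.4771 -0.1983] 9.17 res px [[-0.2, -0.1], [-0.0, -0.6], [0.4, 0.6], [-0.2, 0.1]] corners [[554.0, 337.0], [451.0, 352.0], [443.0, 297.0], [545.0, 284.0]]
```

View pics/fit1.png

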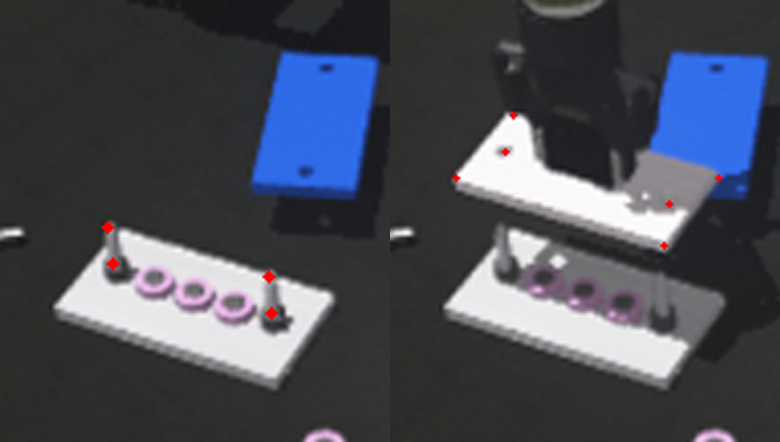

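Left panel: the projected pin tips at (108,227) and (269,276) agree with the real ones. Right panel: the plate corners and the left hole (505,152) fit roughly, though residuals reach 1.6 px. I'll make most of the correction, come down to just above the tips, and measure again.

```bash
python3 -m pendant '[[[5,-2,-10],0.004,-1],[[5,-2,-15],0.004,-1],[[1,0,-13],0,-1],[[0,0,-5],0,-1],[[0,0,0],0,-1],[[0,0,0],0,-1]]' 60; python3 - <<'E'
from pl import *
from rel import *
c,n,Q=plate('scene',.06,.16)
k=2.
g=cv2.resize(cv2.imread('scene_raw.png'),None,fx=k,fy=k,interpolation=cv2.INTER_CUBIC); G=cv2.cvtColor(g,cv2.COLOR_BGR2GRAY)
z=c[2]
q=fit('scene',G,k,np.array([c[0]-.002,c[1],np.radians(8.9)]),.045,.095,z,'plate')
G0=cv2.cvtColor(cv2.resize(cv2.imread('pics/scene1.png'),(1024,768),interpolation=cv2.INTER_CUBIC),cv2.COLOR_BGR2GRAY)
cc=fit('scene',G0,k,np.array([.4815,-.198,.16]),.055,.105,.015,'carrier')
print('move',(cc-q)*[1000,1000,1])
crop=cv2.imread('scene_raw.png')[118:205,165:285]; cv2.imwrite('pics/near1.png',cv2.resize(crop,(792,574),interpolation=cv2.INTER_CUBIC))
s=env.observe(); print(s['position'],s['ft_force'])
E
```

```text
time_s: 13.15
position: [0.4766, -0.1985, 0.0962]
tool_rot: [[0.987, 0.162, -0.018], [0.162, -0.987, 0.007], [-0.016, -0.01, -1.0]]
ft_force: [1.2, 0.3, -4.2]
grip_width: 0.0592
scene 548 994 n [0.043 0.003 0.999] about y 2.5 (array([-0.0093, -0.0094]), array([0.1939, 0.0956]), np.float32(-0.71)) topctr [ 0.4817 -0.1963  0.0961] tcp [ 0.4766 -0.1985  0.0963] z [0.0926 0.0958 0.0993]
scene plate [ 0.4825 -0.1967] 10.06 res px [[1.1, 0.4], [-1.1, 0.2], [0.2, -0.8], [-0.1, 0.2]] corners [[399.0, 274.0], [502.0, 302.0], [477.0, 338.0], [373.0, 306.0]]
scene carrier [ 0.4822 -0.1983] 9.08 res px [[2.3, 0.8], [-0.4, 0.1], [0.1, -1.2], [-0.8, 0.1]] corners [[401.0, 304.0], [510.0, 337.0], [480.0, 380.0], [372.0, 343.0]]
move [-0.23426154 -1.5822858  -0.01714547]
[ 0.4766198  -0.19848957  0.09625128] [-0.03689727  0.38343443 -5.24987701]
```

View pics/near1.png

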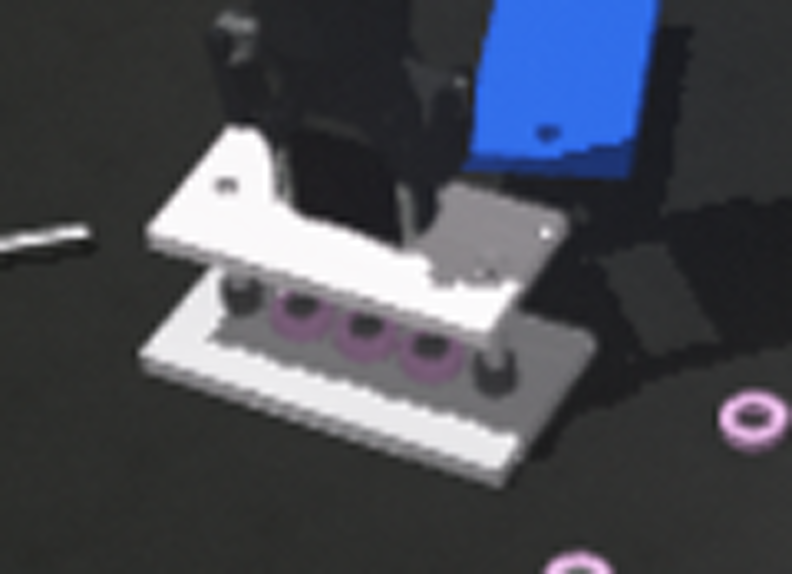

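Plate and pins now agree to about 1–2 mm, both in the scene fit and in the tool position against the top-view carrier. The hole at (227,186) lies above the left pin at (243,290). I'll lower in small steps and watch the force.

```bash
python3 -m pendant '[[[0,0,-4],0,-1],[[0,0,-4],0,-1],[[0,0,0],0,-1]]' 60; python3 -m pendant '[[[0,0,-4],0,-1],[[0,0,-3],0,-1],[[0,0,0],0,-1]]' 60;python3 - <<'E'
from h import *
s=env.observe(); print(s['position'].round(4),s['ft_force'].round(1),s['wrist_torque'].round(2))
E
```

```text
time_s: 13.58
position: [0.4767, -0.1986, 0.0883]
tool_rot: [[0.987, 0.162, -0.017], [0.162, -0.987, 0.006], [-0.015, -0.009, -1.0]]
ft_force: [-0.7, 0.2, -4.8]
grip_width: 0.0591
time_s: 13.95
position: [0.4767, -0.1987, 0.0808]
tool_rot: [[0.987, 0.162, -0.017], [0.162, -0.987, 0.006], [-0.015, -0.009, -1.0]]
ft_force: [-0.7, -0.1, -3.9]
grip_width: 0.0593
[ 0.4767 -0.1987  0.0808] [-0.7 -0.1 -3.9] [-0.03  0.    0.03]
```

```bash
python3 -m pendant '[[[0,0,-3],0,-1],[[0,0,-3],0,-1],[[0,0,0],0,-1]]' 60; python3 -m pendant '[[[0,0,-3],0,-1],[[0,0,-2],0,-1],[[0,0,0],0,-1]]' 60;python3 - <<'E'
from h import *
s=env.observe(); print(s['position'].round(4),s['ft_force'].round(1),s['wrist_torque'].round(2))
E
```

```text
time_s: 14.32
position: [0.4768, -0.1987, 0.0744]
tool_rot: [[0.987, 0.162, -0.016], [0.162, -0.987, 0.006], [-0.015, -0.008, -1.0]]
ft_force: [-0.2, -0.6, -4.3]
grip_width: 0.0592
time_s: 14.7
position: [0.4768, -0.1992, 0.0692]
tool_rot: [[0.987, 0.162, -0.016], [0.162, -0.987, 0.005], [-0.015, -0.007, -1.0]]
ft_force: [-1.3, -1.8, -5.4]
grip_width: 0.0593
[ 0.4768 -0.1992  0.0692] [-1.3 -1.8 -5.4] [-0.17  0.14 -0.03]
```

```bash
python3 -m pendant '[[[-0.5,-1,-2],0,-1],[[0,0,-2],0,-1],[[0,0,0],0,-1]]' 40;python3 - <<'E'
from pl import *
s=env.observe(); print(s['position'].round(4),s['ft_force'].round(1),s['wrist_torque'].round(2))
plate('scene',.045,.12)
crop=cv2.imread('scene_raw.png')[118:205,165:285]; cv2.imwrite('pics/pins1.png',cv2.resize(crop,(792,574),interpolation=cv2.INTER_CUBIC))
E
```

```text
time_s: 15.08
position: [0.4763, -0.1999, 0.0649]
tool_rot: [[0.987, 0.162, -0.016], [0.162, -0.987, 0.006], [-0.015, -0.008, -1.0]]
ft_force: [-0.2, -1.0, -4.3]
grip_width: 0.059
[ 0.4763 -0.1999  0.0649] [-0.2 -1.  -4.3] [ 0.02 -0.03 -0.03]
scene 536 970 n [ 0.037 -0.006  0.999] about y 2.0 (array([-0.008 , -0.0088]), array([0.1928, 0.0962]), np.float32(-0.1)) topctr [ 0.4815 -0.1992  0.0648] tcp [ 0.4763 -0.1999  0.065 ] z [0.061  0.0646 0.0684]
```

View pics/pins1.png

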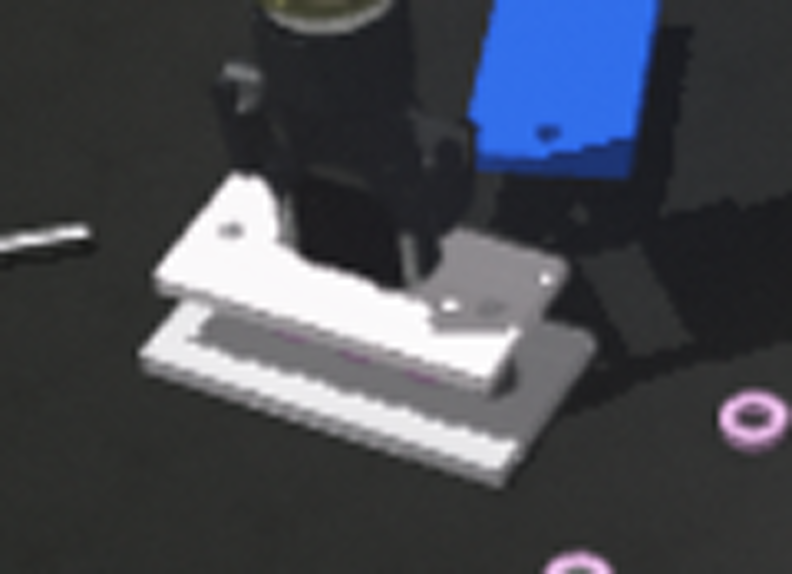

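The left hole at (232,230) now shows the grey pin inside it and the plate is level, so both pins have entered. I'll keep lowering with force checks.

```bash
python3 -m pendant '[[[0,-0.3,-3],0,-1],[[0,0,-3],0,-1],[[0,0,0],0,-1]]' 40; python3 -m pendant '[[[0,0,-3],0,-1],[[0,0,-3],0,-1],[[0,0,0],0,-1]]' 40;python3 - <<'E'
from h import *
s=env.observe(); print(s['position'].round(4),s['ft_force'].round(1),s['wrist_torque'].round(2))
E
```

```text
time_s: 15.5
position: [0.4764, -0.2002, 0.0585]
tool_rot: [[0.987, 0.162, -0.016], [0.162, -0.987, 0.006], [-0.015, -0.008, -1.0]]
ft_force: [-0.5, 0.7, -4.8]
grip_width: 0.0595
time_s: 15.88
position: [0.4764, -0.2002, 0.052]
tool_rot: [[0.987, 0.162, -0.016], [0.162, -0.987, 0.006], [-0.015, -0.008, -1.0]]
ft_force: [1.1, -0.2, -3.7]
grip_width: 0.0593
[ 0.4764 -0.2002  0.052 ] [ 1.1 -0.2 -3.7] [ 0.04 -0.06  0.02]
```

```bash
python3 -m pendant '[[[0,0,-3],0,-1],[[0,0,-2],0,-1],[[0,0,0],0,-1]]' 40; python3 -m pendant '[[[0,0,-2],0,-1],[[0,0,-1],0,-1],[[0,0,0],0,-1]]' 40;python3 - <<'E'
from pl import *
s=env.observe(); print(s['position'].round(4),s['ft_force'].round(1),s['wrist_torque'].round(2))
plate('scene',.025,.12)
E
```

```text
time_s: 16.25
position: [0.4764, -0.2002, 0.0467]
tool_rot: [[0.987, 0.162, -0.016], [0.162, -0.987, 0.006], [-0.015, -0.008, -1.0]]
ft_force: [0.0, 0.7, -4.7]
grip_width: 0.0596
time_s: 16.62
position: [0.4764, -0.2002, 0.0436]
tool_rot: [[0.987, 0.162, -0.016], [0.162, -0.987, 0.005], [-0.015, -0.008, -1.0]]
ft_force: [0.7, -0.2, -4.0]
grip_width: 0.0593
[ 0.4764 -0.2002  0.0436] [ 0.7 -0.2 -4. ] [-0.03 -0.02  0.01]
scene 508 956 n [0.053 0.003 0.999] about y 3.0 (array([-0.009 , -0.0101]), array([0.0959, 0.1916]), np.float32(0.57)) topctr [ 0.4827 -0.1986  0.0437] tcp [ 0.4765 -0.2003  0.0436] z [0.0396 0.0433 0.0476]
```

```bash
python3 -m pendant '[[[0,0,-1.5],0,-1],[[0,0,0],0,-1]]' 30; python3 -m pendant '[[[0,0,-1.5],0,-1],[[0,0,0],0,-1]]' 20; python3 -m pendant '[[[0,0,-1.5],0,-1],[[0,0,0],0,-1]]' 20
```

```text
time_s: 16.92
position: [0.4765, -0.2003, 0.042]
tool_rot: [[0.987, 0.162, -0.016], [0.162, -0.987, 0.005], [-0.015, -0.008, -1.0]]
ft_force: [0.6, -0.4, -4.9]
grip_width: 0.0591
time_s: 17.18
position: [0.4766, -0.2003, 0.0406]
tool_rot: [[0.987, 0.162, -0.016], [0.162, -0.987, 0.005], [-0.015, -0.008, -1.0]]
ft_force: [-0.8, 0.0, -4.6]
grip_width: 0.0596
time_s: 17.42
position: [0.4767, -0.2003, 0.0405]
tool_rot: [[0.987, 0.162, -0.015], [0.162, -0.987, 0.004], [-0.014, -0.006, -1.0]]
ft_force: [-1.3, 0.1, -5.4]
grip_width: 0.0593
```

```bash
python3 -m pendant '[[[0,0,-2],0,-1],[[0,0,0],0,-1]]' 20; python3 -m pendant '[[[0,0,-2],0,-1],[[0,0,0],0,-1]]' 20;python3 - <<'E'
from pl import *
s=env.observe(); print(s['position'].round(4),s['ft_force'].round(1),s['wrist_torque'].round(2))
plate('scene',.025,.12)
E
```

```text
time_s: 17.68
position: [0.4766, -0.2003, 0.0403]
tool_rot: [[0.987, 0.162, -0.014], [0.162, -0.987, 0.002], [-0.013, -0.005, -1.0]]
ft_force: [-2.0, 0.0, -3.6]
grip_width: 0.0596
time_s: 17.92
position: [0.4766, -0.2003, 0.0402]
tool_rot: [[0.987, 0.163, -0.013], [0.163, -0.987, 0.001], [-0.012, -0.003, -1.0]]
ft_force: [-0.6, 0.0, -3.7]
grip_width: 0.0594
[ 0.4766 -0.2003  0.0402] [-0.6  0.  -3.7] [-0.05  0.19 -0.06]
scene 494 953 n [0.047 0.012 0.999] about y 2.8 (array([-0.0103, -0.0094]), array([0.192 , 0.0948]), np.float32(-0.08)) topctr [ 0.4825 -0.1986  0.0402] tcp [ 0.4766 -0.2003  0.04  ] z [0.0363 0.0396 0.0434]
```

```bash
python3 -m pendant '[[[0,0,0],0,-0.1],[[0,0,0],0,0.2],[[0,0,0],0,0.4],[[0,0,0],0,0.6],[[0,0,0],0,0.8],[[0,0,0],0,1],[[0,0,0],0,1],[[0,0,0],0,1]]' 20;python3 - <<'E'
from pl import *
plate('scene',.025,.12)
crop=cv2.imread('scene_raw.png')[118:205,165:285]; cv2.imwrite('pics/rel1.png',cv2.resize(crop,(792,574),interpolation=cv2.INTER_CUBIC))
E
```

```text
time_s: 18.98
position: [0.4775, -0.2009, 0.0396]
tool_rot: [[0.987, 0.163, -0.011], [0.163, -0.987, 0.001], [-0.011, -0.003, -1.0]]
ft_force: [-0.0, -0.9, -0.2]
grip_width: 0.0852
scene 485 901 n [-0.006 -0.001  1.   ] about y -0.4 (array([-0.0111, -0.0087]), array([0.0964, 0.1927]), np.float32(2.04)) topctr [ 0.4826 -0.1991  0.0395] tcp [ 0.4775 -0.2009  0.0396] z [0.0371 0.0396 0.0418]
```

View pics/rel1.png

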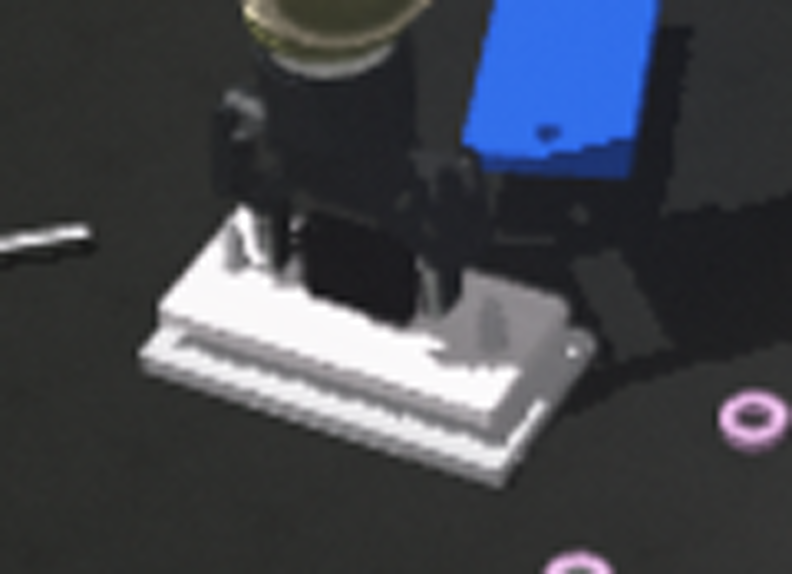

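The plate is released and level (0.4°), and both pins stick up through it at (235,240) and (493,325). I'll retreat straight up and check the seat.

```bash
python3 -m pendant '[[[0,0,6],0,1],[[0,0,12],0,1],[[0,0,20],0,1],[[0,0,30],0,1],[[0,0,40],0,1],[[0,0,40],0,1],[[-10,-20,20],0,1],[[-20,-45,0],0,1],[[-20,-45,0],0,1],[[-15,-40,0],0,1],[[0,0,0],0,1],[[0,0,0],0,1]]' 20;python3 - <<'E'
from pl import *
import rel
for n in('scene','top'): 
    grab(n); z=np.load(n+'.npz'); X=cloud(n,z['d']); m=(z['d']>0)&(np.hypot(X[...,0]-.478,X[...,1]+.198)<.115)&(abs(X[...,2]-.041)<.006)&(z['im'].min(2)>70)
    Q=X[m]; q=Q.mean(0); nn=np.linalg.svd(Q-q)[2][2]; nn*=np.sign(nn[2]); print(n,m.sum(),'n',nn.round(3),'rect',rect(Q[:,:2]),'z',np.percentile(Q[:,2],[5,50,95]).round(4))
    if n=='scene':
        z0=X[(z['d']>0)&(abs(X[...,2])<.01)&(np.hypot(X[...,0]-.478,X[...,1]+.198)<.2)&(z['im'].max(2)<70)]; print('table z',np.median(z0[:,2]))
a=cv2.imread('top_raw.png')[150:250,250:390]; b=cv2.imread('scene_raw.png')[118:218,155:295]
save(np.vstack([cv2.resize(i[:,:,::-1],(420,300),interpolation=cv2.INTER_CUBIC) for i in(a,b)]),'final1')
print(env.observe()['position'],env.observe()['grip_width'])
E
```

```text
time_s: 20.52
position: [0.4096, -0.3533, 0.2236]
tool_rot: [[0.986, 0.165, -0.004], [0.165, -0.986, -0.006], [-0.005, 0.005, -1.0]]
ft_force: [0.3, 1.4, 0.1]
grip_width: 0.0851
scene 818 n [-0.002 -0.002  1.   ] rect (array([ 0.4814, -0.1983]), array([0.0951, 0.195 ]), np.float32(8.59)) z [0.0359 0.0397 0.0441]
table z -0.001981699999738183
top 1497 n [ 0.003 -0.     1.   ] rect (array([ 0.4762, -0.1977]), array([0.0902, 0.1916]), np.float32(9.25)) z [0.0367 0.0414 0.0458]
[ 0.40988101 -0.35305528  0.22349978] 0.08565816102896566
```

View pics/final1.png

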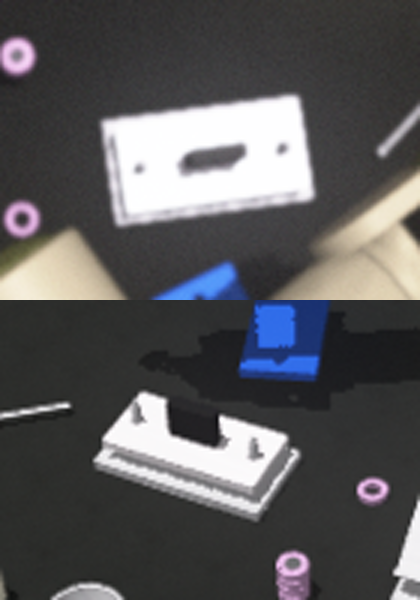

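Both pins stand through the plate at (137,410) and (255,447) in the lower panel. In the top view the plate centre matches the carrier centre to 0.2 mm, with its top 42 mm above the table. It is seated, so I'll hand in.

```bash
python3 -c "
from rig import ticket
print(ticket.close_job())"
```

```text
the job is handed in; nothing more can be done
None
```

The cover plate is seated over both guide pins and let go, with the arm clear of it. The job was handed in at about 20.6 s; no verdict is reported.

**How it went:** The tool can only point down, so I gripped the block by its ends, along the plate's long axis, and lifted the plate off the rest still tilted. I set its low edge on a free patch of table and pulled it flat, tightened the grip, carried it level over the carrier and lowered it in small steps.

**Last checks:**

| Check | Result |
|---|---|
| Plate centre, top camera | (0.4762, -0.1977), against carrier centre (0.4760, -0.1976) measured at the start |
| Direction of long axis | 9.25°, against 8.8–9.2° for the carrier |
| Tilt | about 0.2° |
| Height of plate top above the table | about 42 mm in both cameras, which is the fully seated height |
| Pins | both stand through the holes |
| Gripper | open and well clear |

**What disagreed:**
- **Scene camera offset:** it put plate and carrier about 5 mm farther out in x than the top camera did. The offset was the same for both, so it did not affect the fit.
- **Held tilt:** the held plate measured up to about 3° of tilt near the seat and went flat on release.
- **Weak contact signal:** the wrist force rose only about 1 N when the plate touched down. I took it as seated because the tool stopped descending and from the measured height.
- **Other things on the bench:** I did not measure them again. The loose ring, ring stack and driver looked unmoved in the last picture, and the path stayed clear of the rest.

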